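Sort the drying rack

ROBOT

A 6-joint arm with a two-finger parallel gripper is mounted at the origin on a cart in front of the work surface, level with it; the furniture and walls round the work are solid. World frame = base frame: x ahead of the robot, y to its left, z up, the work surface at z = 0. Lengths are in mm, angles in rad, forces in N, time in s.
With the tool pointing down it reaches from about 275 to 850 mm from the base axis. Payload 5.2 kg.
Tool frame: the origin (TCP) lies at the very end of the fingers, on their centre line; the grasp point (between the pads) lies 19 mm behind it; z points along the fingers, y is the line along which they close (so a half turn about z gives the same grasp; the last joint's range is limited). The gripper opens to 85 mm and grips with 20 to 120 N. Pads are 22 mm wide; open, the fingers measure 114 mm over their backs; the gripper's body (76 mm by 85 mm) begins 54 mm behind the grasp point. The pads swing forward as they close: fully open they stand 13 mm farther back than shut.
Start: joints at [-1.393, 0.259, 1.535, -0, 1.348, -0.203], TCP at [204.436, -510.599, 231.31] pointing down, gripper open.
Joint ranges: [-3.14, 3.14], [-0.91, 2.08], [0.19, 2.58], [-1.22, 4.36], [0.22, 2.71], [-3.12, 3.12]. Speed limits (rad/s): [2.57, 2.57, 3.14, 3.14, 3.14, 3.14].

INTERFACE

Orientations are given as a rotation vector (axis times angle).
In Python, from rig import * gives the robot as it stands.
- The arm moves only by the shell command python3 -m pendant 'ROWS' [OPENING]. ROWS is JSON, a list of rows, each a list of 2 entries, a list of its own where there are three numbers: the shift along the tool's x, y, z in m, then the turn about the tool's z in degrees. In form: [[[tx, ty, tz], roll], ...]. A call has 1 to 5 rows; each row is the pose to reach, as a shift and turn from the pose commanded when the call began, along the tool's axes at that moment; what a row does not reach only later rows make up. A row lasts 1/8 s, in which the tool goes at most 62.5 mm and 10.7 degrees, less where a joint would pass 70% of its speed; a pose out of reach is approached as far as the arm can. A call with a gripper value outside its range is refused whole. OPENING is the opening, from 0 (shut) to 1 (fully open), set as the call begins (- or left out, the last holds). The fingers move at their own pace and stop on an object; the grip force is fixed at half the most. Time passes only in rows, so rows that repeat a pose let the fingers close. It gives the time, the measured TCP pose, the force, the opening and the grip force at its end, in the units of the state.
- get_state(): the state, without advancing time (a new reading comes with each control period).
- read_camera(name): name is "side" or "top" or "wrist"; returns the picture (384x512x3 uint8, red, green, blue); there is no depth.
- camera_params(name): a dict with "mtx" (3x3 intrinsics, pixels), "k1" (the pictures are not rectified: a ray, as slopes to the right and down, at radius r is drawn at 1 + k1 r^2 times it, then the intrinsics apply), "world_from_camera" (4x4, takes a point from camera to world coordinates). Camera axes: x right, y down, z forward; pixel columns grow to the right and rows downward; lengths in mm; the calibration is good to about 2 mm. A picture is of the moment at which its call begins: read the wrist's pose just before it. camera_params takes no time and is no camera call; for the wrist camera it gives the pose at the moment of the call.
- job_done(): hands the job in; it is judged then, once.
The state is a dict: "time_s": time; "joint_positions": joint angles; "qd": joint speeds; "tau": joint torques, N m; "ee_pos": TCP position; "tool_rot": TCP orientation; "wrist_force": force on the tool from outside, world axes, zero at the start; "torque": the same for the moment, N m; "grip_width": finger opening in mm; "grasp_force": force on a finger pad.
Only numpy, scipy, OpenCV 4.12 (cv2) and the standard library are available. Lean on these libraries where they do the work, as an engineer would, in place of code of your own. Each camera call takes 0.05 s, during which the arm holds its last target. There are 200 camera calls.

TASK

Clear the sloping drying rack by sorting what lies on it: lay the two steel instruments (the ring-handled clamp and the scissors) flat in the wide shallow steel tray, and lay the marker pen in the small deep steel box. Draw each one out from under the rack's top shelf without hitting the shelf, set the things down rather than dropping them, and leave the small bowl in front where it is.

Things in the scene. Friction and masses are not known exactly. Their poses are not given: they have to be found in the camera images.
- clamp: Steel haemostat clamp, 140 long (y), 56 wide over the rings, 7 thick; rings at +y, tip at -y; solid as its tapering outline: 33 wide at y 0, 38 at y +12; balance point y +17. Origin: centre of the underside; y along its length, z out of the upper flat face. Starts on the rack's slope, y pointing down the slope, z square to it; its lower end is 2 to 12 from the lip.
- scissors: Straight steel dressing scissors, closed, 150 long (y), 56 wide over the rings, 6 thick; rings at +y, points at -y; solid as their tapering outline: 32 wide at y 0, 37 at y +12; balance point y +21. Origin: centre of the underside; y along its length, z out of the upper flat face. Starts on the rack's slope, y pointing down the slope, z square to it; its lower end is 2 to 12 from the lip.
- pen: Marker pen, light barrel with a dark cap, 130 long (y), 18 wide, 18 high. Origin: centre of the underside; y along its length, z out of the upper flat face. Starts on the rack's slope, y pointing down the slope, z square to it; its lower end is 2 to 12 from the lip.
- rack: Fixed steel wire rack, 265 wide (y). Origin on the table under mid-slope; x is level and points to the high side. Slope 31.5 deg, mid at z 75, 4 coated cross bars (things do not slide); the gap between the 2 middle bars runs from 42 below to 12 above mid-slope, nothing under it but a low drip pan on the table. Lip 16 high at the foot, 77 below mid-slope. 3 places, 82 apart in y.
- top_shelf: Steel shelf board over the rack with two small cartons on it; origin and axes are the rack's. It covers x from +6 to +130, y from -136 to +136; underside at z 180, top at z 186, cartons up to z 220. Held by two posts at the back (x 118). Open towards the robot.
- steel_tray: Fixed wide shallow tray of pierced steel, 189 (x) by 339 (y), rim 24 high, floor 2 to 5 thick. Origin: centre of the underside, z up. Flat floor 160 by 260. Either to the left or the right of the rack.
- pen_box: Fixed small deep steel box, open at the top, 120 (x) by 190 (y) by 43 high, walls 3, floor 3 thick, inside 114 by 184. Origin: centre of the underside, z up. On the other side of the rack from the tray.
- bowl: Small loose steel bowl, 79 across, 40 high, in front of the rack; origin centre of the underside. To be left alone.

How it is judged:
By the outcome, as a careful person would: the job done as asked, in the order asked, and still so for the second after the job is handed in, with the robot touching nothing.
It also fails if it takes over 72 s, if anything falls off the work surface, if the arm or the gripper's body presses on something with over 40 N, if the wrist force passes 120 N, or if a joint passes its speed limit or range.

## Working session

There is one attempt and no reset: what is moved stays moved. The work goes in short steps, Python scripts to look and compute and a shell command to move; the robot and the scene stay as the last step left them, time stands still between calls to the robot, and variables do not carry over. Pictures are saved under pics/ and viewed, at most 10 in all, crops included, and the job is handed in when it is done.

```bash
mkdir -p pics; ls
python3 - <<'E'
from rig import *
import cv2,numpy as np
s=get_state();print(s)
for n in("top","side","wrist"):
    p=camera_params(n);print(n,p["mtx"].tolist() if hasattr(p["mtx"],'tolist') else p["mtx"],p["k1"],np.round(p["world_from_camera"],3).tolist())
    im=read_camera(n);cv2.imwrite(f"pics/{n}0.png",im[:,:,::-1])
E
```

```text
pics
{'time_s': 0.0, 'joint_positions': array([-1.39279781e+00,  2.59353117e-01,  1.53609325e+00, -1.52904680e-05,
        1.34804018e+00, -2.02797408e-01]), 'qd': array([ 5.19717610e-04,  3.99402715e-04, -5.12176615e-04, -1.64447652e-04,
       -1.25437039e-03, -2.54917732e-06]), 'tau': array([ 1.49920024e-04, -4.46025431e+01, -2.90571624e+01, -1.96030505e-04,
        1.17714575e-02, -4.85725252e-06]), 'ee_pos': array([ 204.33196402, -510.04616866,  230.46519581]), 'tool_rot': array([-3.08296020e+00, -5.94192209e-01, -1.34605475e-05]), 'wrist_force': array([ 0.46134096, -0.43823113,  0.30219058]), 'torque': array([-0.01223782,  0.02226158,  0.01399338]), 'grasp_force': 0.0, 'grip_width': 85.59275576696105}
top [[436.72350890772344, 0.0, 250.92961675342846], [0.0, 436.72350890772344, 187.4245508048699], [0.0, 0.0, 1.0]] -0.0916500626624036 [[-0.094, -0.974, 0.205, 303.496], [-0.996, 0.092, -0.02, 15.925], [0.0, -0.206, -0.979, 1211.021], [0.0, 0.0, 0.0, 1.0]]
side [[490.724327365982, 0.0, 254.40047244561643], [0.0, 490.724327365982, 192.2435110654148], [0.0, 0.0, 1.0]] -0.13345692534159145 [[0.924, -0.229, 0.306, 123.749], [-0.382, -0.508, 0.772, -1085.206], [-0.021, -0.83, -0.557, 844.87], [0.0, 0.0, 0.0, 1.0]]
wrist [[266.9192522343571, 0.0, 261.38414642877], [0.0, 266.9192522343571, 187.59072544856318], [0.0, 0.0, 1.0]] -0.06071889038178028 [[0.372, -0.891, -0.26, 270.314], [-0.928, -0.357, -0.103, -484.387], [-0.001, 0.28, -0.96, 372.858], [0.0, 0.0, 0.0, 1.0]]
```

View pics/top0.png

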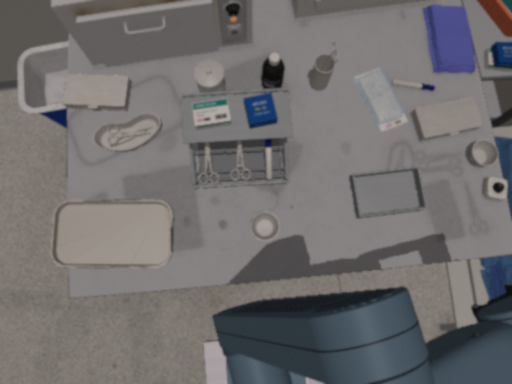

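View pics/side0.png

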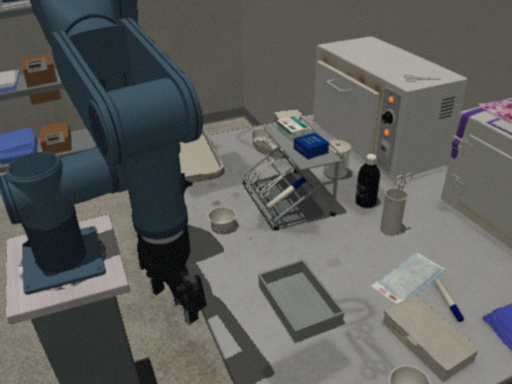

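The top view shows the rack around (238,160), with instruments at columns 208 and 241 and the pen at 268. The tray is at (112,233), the box at (388,193) and the bowl at (264,226). Next I'll enlarge the rack.

```bash
cat > h.py <<'E'
from rig import *
import cv2,numpy as np
from scipy.spatial.transform import Rotation as R
def ray(n,uv,p=None):
    p=p or camera_params(n);K=np.array(p["mtx"]);T=np.array(p["world_from_camera"])
    uv=np.atleast_2d(np.float64(uv))
    n_=cv2.undistortPoints(uv[:,None],K,np.array([p["k1"],0,0,0.]))[:,0]
    return T[:3,3],np.c_[n_,np.ones(len(n_))]@T[:3,:3].T
def onz(n,uv,z,p=None):
    o,d=ray(n,uv,p);return o+d*((z-o[2])/d[:,2])[:,None]
def proj(n,X,p=None):
    p=p or camera_params(n);T=np.linalg.inv(np.array(p["world_from_camera"]))
    X=np.atleast_2d(X)@T[:3,:3].T+T[:3,3]
    return cv2.projectPoints(X,np.zeros(3),np.zeros(3),np.array(p["mtx"]),np.array([p["k1"],0,0,0.]))[0][:,0]
E
python3 - <<'E'
from h import *
im=cv2.imread("pics/top0.png")
c=im[85:195,175:295];cv2.imwrite("pics/c1.png",cv2.resize(c,None,fx=5,fy=5,interpolation=cv2.INTER_CUBIC))
for nm,uv,z in(("tray",(112,233),24),("box",(388,193),43),("boxcorners",[(350,176),(417,169),(424,208),(357,217)],43),("traycorn",[(57,205),(168,202),(170,264),(54,264)],24),("bowl",(264,226),20),("shelf",[(182,95),(290,90),(291,139),(184,142)],186),("lipends",[(196,187),(285,184)],40)):
    print(nm,onz("top",uv,z).round().tolist())
E
```

```text
tray [[461.0, 384.0, 24.0]]
box [[497.0, -382.0, 43.0]]
boxcorners [[555.0, -283.0, 43.0], [557.0, -475.0, 43.0], [446.0, -476.0, 43.0], [440.0, -286.0, 43.0]]
traycorn [[554.0, 539.0, 24.0], [533.0, 224.0, 24.0], [363.0, 229.0, 24.0], [390.0, 549.0, 24.0]]
bowl [[442.0, -34.0, 20.0]]
shelf [[773.0, 146.0, 186.0], [760.0, -127.0, 186.0], [630.0, -114.0, 186.0], [648.0, 148.0, 186.0]]
lipends [[564.0, 142.0, 40.0], [550.0, -102.0, 40.0]]
```

View pics/c1.png

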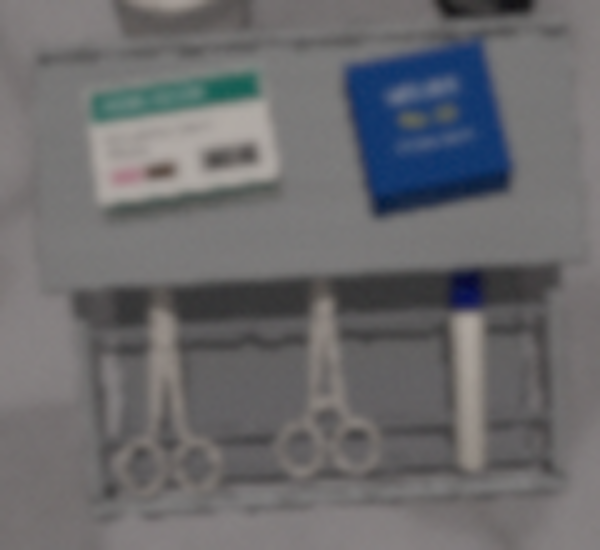

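The crop shows the shelf's front edge running from crop (40,290) to (585,262). The left instrument's rings are at crop y 465, the middle one's at y 445 with a ratchet piece between them at (325,408), and the pen's lower end is at (470,468). I'll move to a viewing pose in front of the rack, turned so the camera is on the side away from the shelf.

```bash
cat >> h.py <<'E'
def yaw_of(s):
    x=R.from_rotvec(s["tool_rot"]).apply([1,0,0]);return np.degrees(np.arctan2(x[1],x[0]))
def plan(*wps,start=None):
    """wps: (x,y,z,yaw); prints shift (m, tool axes) and roll per call from previous"""
    s=get_state();p,y=start or (s["ee_pos"],yaw_of(s))
    for w in wps:
        a=np.radians(y);d=np.array(w[:3])-p
        sh=np.array([np.cos(a)*d[0]+np.sin(a)*d[1],np.sin(a)*d[0]-np.cos(a)*d[1],-d[2]])/1000
        ro=-((w[3]-y+180)%360-180)
        print(sh.round(4).tolist(),round(ro,1),"dist",round(np.linalg.norm(d)));p,y=np.array(w[:3],float),w[3]
E
python3 - <<'E'
from h import *
plan((320,-300,231,73.8),(440,-50,231,125.8),(520,20,231,176.1))
E
```

```text
[0.1855, -0.1522, -0.0003] -52.0 dist 240
[0.2736, 0.0455, -0.0] -52.0 dist 277
[0.01, 0.1058, -0.0] -50.3 dist 106
```

```bash
python3 -m pendant '[[[0.037,-0.03,0],-10.4],[[0.074,-0.06,0],-20.8],[[0.111,-0.091,0],-31.2],[[0.148,-0.122,0],-41.6],[[0.185,-0.152,0],-52]]' 0.8
python3 -m pendant '[[[0.055,0.009,0],-10.4],[[0.11,0.018,0],-20.8],[[0.164,0.027,0],-31.2],[[0.219,0.036,0],-41.6],[[0.274,0.045,0],-52]]'
python3 -m pendant '[[[0.002,0.022,0],-10],[[0.004,0.043,0],-20],[[0.006,0.064,0],-30],[[0.008,0.085,0],-40],[[0.01,0.106,0],-50.3]]'
python3 -m pendant '[[[0,0,0],0],[[0,0,0],0]]'
python3 - <<'E'
from h import *
s=get_state();print(s["ee_pos"],yaw_of(s),s["grip_width"])
p=camera_params("wrist");im=read_camera("wrist")
import pickle;pickle.dump(p,open("w1.pkl","wb"))
cv2.imwrite("pics/w1raw.png",im[:,:,::-1]);cv2.imwrite("pics/w1.png",cv2.resize(im[:,:,::-1],(800,600),interpolation=cv2.INTER_CUBIC))
E
```

```text
time_s: 0.78
ee_pos: [320.1, -299.2, 231.2]
tool_rot: [-2.507, -1.894, -0.0]
wrist_force: [-0.0, -0.5, 0.1]
grip_width: 68.3
grasp_force: 0.0
time_s: 1.4
ee_pos: [439.7, -48.4, 231.3]
tool_rot: [1.422, 2.801, -0.0]
wrist_force: [0.9, -1.7, 0.2]
grip_width: 68.3
grasp_force: 0.0
time_s: 2.02
ee_pos: [519.6, 20.6, 231.0]
tool_rot: [-0.097, -3.139, -0.0]
wrist_force: [0.4, -0.0, -0.3]
grip_width: 68.0
grasp_force: 0.0
time_s: 2.28
ee_pos: [518.7, 19.8, 231.0]
tool_rot: [-0.11, -3.138, 0.0]
wrist_force: [-0.2, -0.6, 0.2]
grip_width: 68.3
grasp_force: 0.0
[518.74719411  19.82129826 230.95072247] 175.97790842746156 68.34098772878954
```

View pics/w1.png

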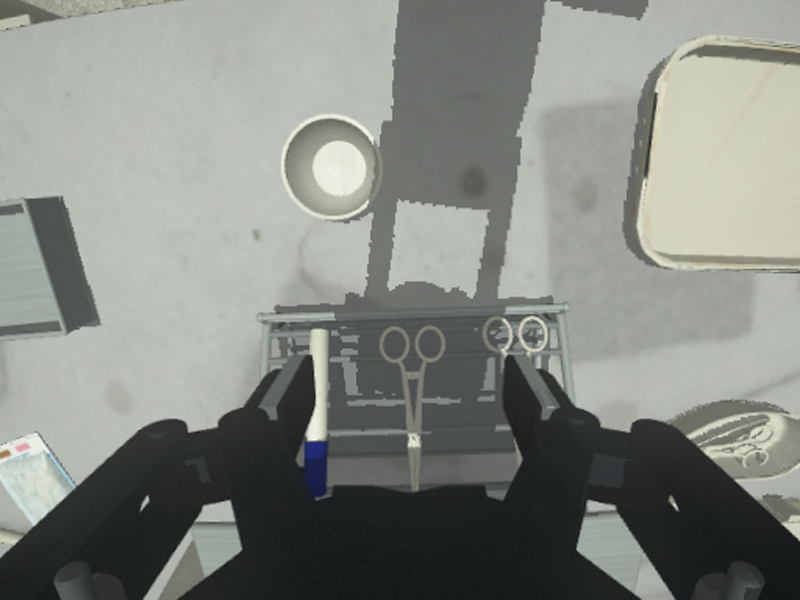

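The wrist view (800 px wide) shows the clamp in the middle, with rings at (394,345) and (430,343) and its tip near (416,490). The scissors are on the right with rings at (498,334) and (533,335). The pen runs from (319,330) to (317,496), and the lip rail from (262,317) to (568,306).

Run:
```python
from h import *
import pickle
p=pickle.load(open("w1.pkl","rb"))
S=.64
L=onz("wrist",np.array([(262,317),(568,306)])*S,48,p);print("lip",L.round(1))
d=L[1]-L[0];phi=np.degrees(np.arctan2(-d[0],d[1]));print("yaw",phi,np.linalg.norm(d))
phi=np.degrees(np.arctan2(-18,262));print(phi)
for ph in (phi,):
    for src,O in (("shelf",np.array([635,17.5])),):
        c,s=np.cos(np.radians(ph)),np.sin(np.radians(ph));ex=np.array([c,s,0]);ey=np.array([-s,c,0])
        mid=L.mean(0);print("origin from lip",(mid-ex*-74)[:2])
        O=np.r_[(mid+ex*74)[:2],0]
        a=np.radians(31.5);n=-np.sin(a)*ex+np.array([0,0,np.cos(a)]);up=np.cos(a)*ex+np.array([0,0,np.sin(a)])
        P0=O+[0,0,75]
        def on(uv,h,cam="wrist",pp=p,S=S):
            o,dd=ray(cam,np.array(uv)*S,pp);t=((P0+n*h-o)@n)/(dd@n);X=o+dd*t[:,None]
            return np.c_[(X-P0)@up,(X-P0)@ey]
        print("clamp",on([(394,345),(430,343),(412,326),(414,440),(416,490)],5).round(1).tolist())
        print("sciss",on([(498,334),(533,335),(516,318)],5).round(1).tolist())
        print("pen",on([(319,330),(316,440),(317,496)],12).round(1).tolist())
        T=lambda u:[(175+u[0]/5,85+u[1]/5)]
        for nm,u,h in(("clampL",(302,445),5),("clampR",(355,445),5),("clj",(322,330),5),("scL",(143,467),5),("scR",(197,463),5),("scj",(166,360),5),("pen",(470,468),12),("pen2",(466,310),12)):
            print(nm,on(T(u),h,"top",camera_params("top"),1).round(1).tolist())
```

```text
lip [[ 554.4 -105.8   48. ]
 [ 562.6  148.4   48. ]]
yaw -1.8340709813243223 254.2832306863353
-3.9301755457254806
origin from lip [632.32811408  16.22796288]
clamp [[-51.2, -17.1], [-52.8, 12.9], [-67.2, -2.0], [24.4, -0.7], [61.5, 0.7]]
sciss [[-60.2, 70.2], [-59.3, 99.8], [-73.9, 86.4]]
pen [[-62.6, -78.9], [24.1, -76.9], [64.9, -74.3]]
clampL [[-50.5, 11.9]]
clampR [[-51.2, -17.0]]
clj [[14.0, -1.0]]
scL [[-60.8, 99.3]]
scR [[-59.3, 69.7]]
scj [[-0.5, 83.5]]
pen [[-63.8, -79.4]]
pen2 [[24.8, -78.0]]
```

Wrist and top views agree. The clamp's ring centre is at (588,17), with its axis at about -2.7°. The shelf edge is at x≈638, so the vertical gripper body limits the TCP to x≈596. I'll go over the clamp and descend in stages.

Run:
```python
from h import *
plan((595.5,17,231,177.3),(595.5,17,80,177.3))
```

```text
[-0.0768, 0.0027, 0.0001] -1.3 dist 77
[0.0, 0.0, 0.151] -0.0 dist 151
```

```bash
python3 -m pendant '[[[-0.03,0.001,0],-0.5],[[-0.06,0.002,0],-1],[[-0.077,0.003,0],-1.3],[[-0.077,0.003,0],-1.3]]' 0.8
python3 -m pendant '[[[0,0,0.04],0],[[0,0,0.08],0],[[0,0,0.12],0],[[0,0,0.15],0],[[0,0,0.15],0]]'
python3 - <<'E'
from h import *
s=get_state();print(s["ee_pos"],yaw_of(s),s["wrist_force"])
im=read_camera("wrist");cv2.imwrite("pics/w2.png",cv2.resize(im[:,:,::-1],(800,600),interpolation=cv2.INTER_CUBIC))
E
```

```text
time_s: 2.82
ee_pos: [596.6, 17.1, 230.9]
tool_rot: [-0.074, -3.14, 0.0]
wrist_force: [-0.8, -0.1, -0.4]
grip_width: 68.8
grasp_force: 0.0
time_s: 3.45
ee_pos: [593.3, 17.8, 79.2]
tool_rot: [-0.072, -3.135, -0.001]
wrist_force: [-0.1, 0.2, -0.3]
grip_width: 68.3
grasp_force: 0.0
[593.30081972  17.8414318   79.22065046] 177.35075098010307 [-0.13639137  0.16910408 -0.31085193]
```

View pics/w2.png

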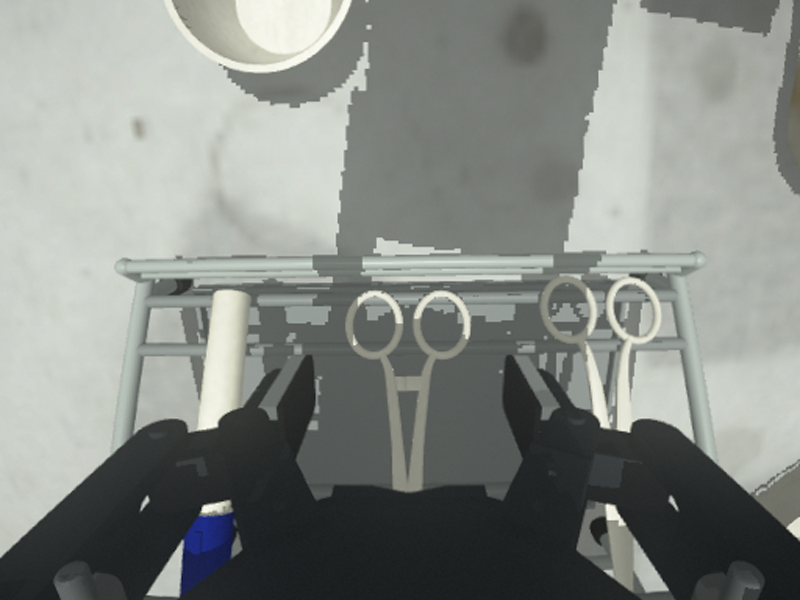

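The close view shows the clamp centred between the fingers (rings at columns 375 and 441, finger centre at about 409). A bar runs under the rings at row 350.

Run:
```python
from h import *
p=camera_params("wrist");s=get_state()
o,d=ray("wrist",np.array([(313,357),(504,357),(303,430)])*.64,p)
for i,yy in((0,17.8-34.2),(1,17.8+34.2),(2,17.8-34.2)):
    t=(yy-o[1])/d[i,1];print("tip",(o+d[i]*t).round(1))
ph=np.radians(-2.5);ex=np.array([np.cos(ph),np.sin(ph),0]);ey=np.array([-ex[1],ex[0],0]);O=np.array([632.4,18.1,75])
a=np.radians(31.5);n=-np.sin(a)*ex+np.array([0,0,np.cos(a)]);up=np.cos(a)*ex+np.array([0,0,np.sin(a)])
for nm,uv,h in(("bar",[(330,344),(330,356)],0),("bar2",[(175,292),(175,306)],0),("ringbot",[(376,291),(443,291)],6),("ringsides",[(346,325),(470,325),(360,360),(455,360),(540,310),(661,310)],6),("pen",[(231,291),(215,505)],14),("joint",[(408,488)],6),("scratchet",[(604,430)],6)):
    o,d=ray("wrist",np.array(uv)*.64,p);t=((O+n*h-o)@n)/(d@n);X=o+d*t[:,None]
    print(nm,np.c_[(X-O)@up,(X-O)@ey].round(1).tolist(),X.round().tolist())
```

```text
tip [585.  -16.4  88.6]
tip [589.6  52.   85.4]
tip [599.7 -16.4 111. ]
bar [[-41.8, -37.4], [-36.5, -37.2]] [[595.0, -18.0, 53.0], [600.0, -18.0, 56.0]]
bar2 [[-65.9, -111.5], [-59.2, -110.5]] [[571.0, -91.0, 41.0], [577.0, -90.0, 44.0]]
ringbot [[-64.5, -17.0], [-64.4, 12.6]] [[574.0, 4.0, 46.0], [575.0, 33.0, 46.0]]
ringsides [[-49.2, -29.7], [-49.1, 24.0], [-34.1, -23.2], [-34.1, 17.0], [-55.7, 55.1], [-55.4, 110.0]] [[586.0, -10.0, 54.0], [588.0, 44.0, 54.0], [599.0, -4.0, 62.0], [601.0, 36.0, 62.0], [584.0, 75.0, 51.0], [587.0, 130.0, 51.0]]
pen [[-62.4, -78.4], [22.1, -76.4]] [[569.0, -58.0, 54.0], [641.0, -59.0, 98.0]]
joint [[16.5, -3.0]] [[643.0, 15.0, 89.0]]
scratchet [[-4.8, 77.9]] [[629.0, 96.0, 78.0]]
```

The bar lies at world x≈595–600, and the clamp's rings are widest at x≈587, z≈50. So I'll grip at the rings with the fingers just below that bar (x≈582), which also keeps the body well clear of the shelf.

```bash
python3 - <<'E'
from h import *
plan((582,17.3,70,177.3),(582,17.3,42,177.3))
E
python3 -m pendant '[[[0.006,0,0],0],[[0.012,0,0],0],[[0.012,0,0.01],0],[[0.012,0,0.018],0],[[0.012,0,0.018],0]]'
python3 -m pendant '[[[0,0,0.006],0],[[0,0,0.012],0],[[0,0,0.016],0],[[0,0,0.016],0]]'
```

```text
[0.013, -0.001, 0.0112] 0.1 dist 17
[0.0, 0.0, 0.028] -0.0 dist 28
time_s: 4.12
ee_pos: [583.7, 18.4, 62.2]
tool_rot: [-0.071, -3.139, -0.0]
wrist_force: [0.2, 0.0, -0.7]
grip_width: 68.6
grasp_force: 0.0
time_s: 4.62
ee_pos: [584.1, 18.4, 46.8]
tool_rot: [-0.071, -3.14, -0.0]
wrist_force: [-0.1, 0.1, -0.2]
grip_width: 68.2
grasp_force: 0.0
```

```bash
python3 -m pendant '[[[0.002,-0.001,0.001],0],[[0.002,-0.001,0.003],0],[[0.002,-0.001,0.005],0],[[0.002,-0.001,0.007],0],[[0.002,-0.001,0.007],0]]'
python3 -m pendant '[[[0,0,0],0],[[0,0,0],0],[[0,0,0],0],[[0,0,0],0],[[0,0,0],0]]' 0.5
```

```text
time_s: 5.25
ee_pos: [582.2, 17.5, 40.1]
tool_rot: [-0.071, -3.14, -0.0]
wrist_force: [0.5, 0.0, -0.0]
grip_width: 68.1
grasp_force: 0.0
time_s: 5.88
ee_pos: [582.2, 17.5, 41.0]
tool_rot: [-0.07, -3.141, 0.0]
wrist_force: [-3.1, -0.1, 8.7]
grip_width: 50.6
grasp_force: 62.6
```

```bash
python3 -m pendant '[[[0,0,-0.008],0],[[0,0,-0.016],0],[[0,0,-0.024],0],[[0.008,0,-0.032],0],[[0.016,0,-0.036],0]]'
python3 - <<'E'
from h import *
s=get_state();print(s["ee_pos"],s["grip_width"])
im=read_camera("wrist");cv2.imwrite("pics/w3.png",cv2.resize(im[:,:,::-1],(640,480),interpolation=cv2.INTER_CUBIC))
E
```

```text
time_s: 6.5
ee_pos: [565.9, 18.2, 77.0]
tool_rot: [0.071, 3.14, -0.0]
wrist_force: [-1.0, -0.1, -0.9]
grip_width: 50.5
grasp_force: 62.3
[565.89280443  18.17513153  76.96282528] 50.45865924795385
```

View pics/w3.png

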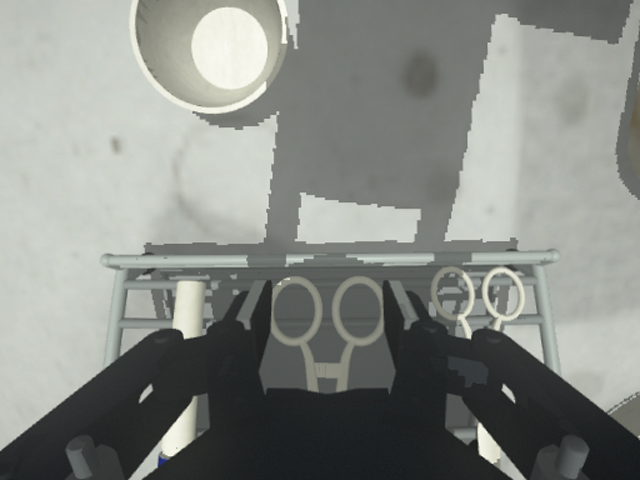

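The clamp is held by both rings, which sit between the pads at (297,310) and (357,310). I'll draw it out towards the robot.

```bash
python3 -m pendant '[[[0.015,0,0],0],[[0.03,0,-0.002],0],[[0.045,0,-0.005],0],[[0.06,0,-0.01],0],[[0.075,0,-0.015],0]]'
python3 -m pendant '[[[0.02,0,-0.01],0],[[0.04,0,-0.03],0],[[0.05,0,-0.05],0],[[0.05,0,-0.08],0],[[0.05,0,-0.08],0]]'
python3 - <<'E'
from h import *
s=get_state();print(s["ee_pos"],s["grip_width"])
im=read_camera("side");a,b=proj("side",s["ee_pos"])[0].astype(int)
c=im[max(0,b-100):b+60,max(0,a-100):a+100,::-1];cv2.imwrite("pics/s1.png",cv2.resize(c,None,fx=4,fy=4,interpolation=cv2.INTER_CUBIC)[:600,:800])
E
```

```text
time_s: 7.18
ee_pos: [490.5, 21.6, 91.8]
tool_rot: [0.071, 3.14, -0.0]
wrist_force: [-0.1, 0.5, -0.0]
grip_width: 50.5
grasp_force: 62.3
time_s: 7.8
ee_pos: [442.7, 23.5, 173.8]
tool_rot: [0.071, 3.135, -0.002]
wrist_force: [0.1, -0.2, -0.1]
grip_width: 50.3
grasp_force: 62.3
[442.68352989  23.51637539 173.75328567] 50.27047205198533
```

View pics/s1.png

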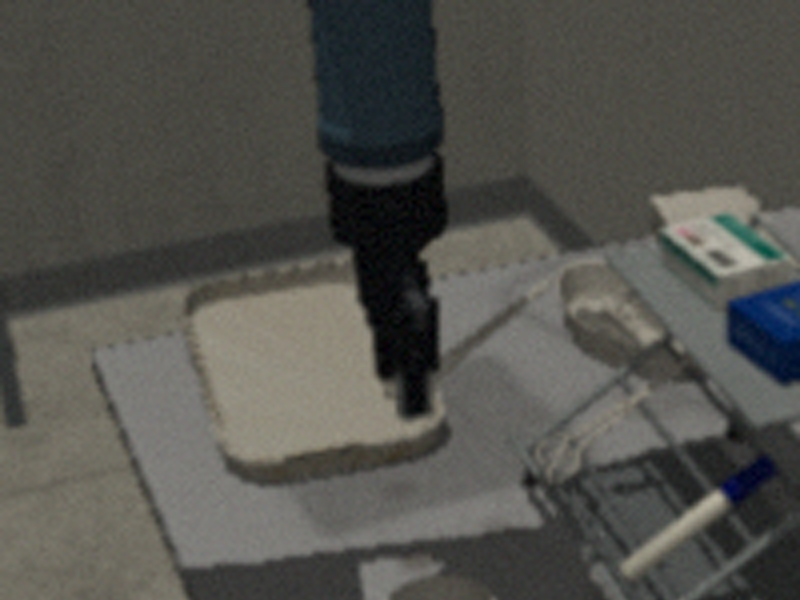

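The clamp is held firmly and keeps its slope angle, with the tip up behind the gripper. Next is the tray, turning it to lie along the tray's y.

Run:
```python
from h import *
plan((470,220,174,131.5),(501,427,130,85.7),(501,427,30,85.7))
```

```text
[-0.0193, 0.1974, -0.0016] 45.9 dist 198
[0.1345, 0.1604, 0.044] 45.8 dist 214
[0.0, 0.0, 0.1] -0.0 dist 100
```

```bash
python3 -m pendant '[[[-0.004,0.04,0],9],[[-0.008,0.08,0],18],[[-0.012,0.12,0],27],[[-0.016,0.16,0],36],[[-0.019,0.197,0],45.9]]'
python3 -m pendant '[[[0.027,0.032,0.009],9],[[0.054,0.064,0.018],18],[[0.081,0.096,0.026],27],[[0.108,0.128,0.035],36],[[0.134,0.16,0.044],45.8]]'
python3 -m pendant '[[[0,0,0.02],0],[[0,0,0.05],0],[[0,0,0.08],0],[[0,0,0.1],0],[[0,0,0.1],0]]'
python3 -m pendant '[[[0,0,0.004],0],[[0,0,0.008],0],[[0,0,0.012],0],[[0,0,0.015],0],[[0,0,0.015],0]]'
```

```text
time_s: 8.48
ee_pos: [468.6, 220.9, 169.9]
tool_rot: [-1.297, -2.86, 0.002]
wrist_force: [-0.3, 0.4, 0.1]
grip_width: 50.6
grasp_force: 62.3
time_s: 9.1
ee_pos: [499.6, 427.0, 125.2]
tool_rot: [-2.308, -2.13, 0.004]
wrist_force: [0.5, 0.9, -0.8]
grip_width: 50.6
grasp_force: 62.3
time_s: 9.72
ee_pos: [498.1, 424.7, 24.0]
tool_rot: [-2.302, -2.136, 0.01]
wrist_force: [0.5, 0.1, 0.2]
grip_width: 50.5
grasp_force: 62.4
time_s: 10.35
ee_pos: [500.2, 426.0, 12.1]
tool_rot: [-2.303, -2.137, 0.0]
wrist_force: [-0.5, -0.3, -0.8]
grip_width: 50.4
grasp_force: 62.4
```

```bash
python3 -m pendant '[[[0,0,0.002],0],[[0,0,0.004],0],[[0,0,0.004],0]]'
python3 -m pendant '[[[0,0,0.002],0],[[0,0,0.004],0],[[0,0,0.004],0]]'
python3 -m pendant '[[[0,0,0.001],0],[[0,0,0.002],0],[[0,0,0.002],0]]'
```

```text
time_s: 10.72
ee_pos: [500.2, 426.0, 8.1]
tool_rot: [-2.303, -2.137, 0.0]
wrist_force: [-0.6, 0.6, -0.7]
grip_width: 50.5
grasp_force: 62.4
time_s: 11.1
ee_pos: [500.4, 426.1, 4.4]
tool_rot: [2.303, 2.137, 0.0]
wrist_force: [-0.4, -0.9, 0.8]
grip_width: 51.0
grasp_force: 62.5
time_s: 11.48
ee_pos: [500.5, 425.9, 3.5]
tool_rot: [2.302, 2.137, 0.0]
wrist_force: [-3.2, -4.3, 8.7]
grip_width: 50.5
grasp_force: 63.0
```

```bash
python3 -m pendant '[[[0,0,0.001],0],[[0,0,0.002],0],[[0,0,0.002],0]]'
python3 -m pendant '[[[0,0,0.001],0],[[0,0,0.002],0],[[0,0,0.002],0]]'
```

```text
time_s: 11.85
ee_pos: [500.5, 425.4, 2.5]
tool_rot: [2.302, 2.136, -0.0]
wrist_force: [-3.5, -5.6, 15.7]
grip_width: 50.4
grasp_force: 63.4
time_s: 12.22
ee_pos: [501.2, 425.5, 0.8]
tool_rot: [2.301, 2.136, 0.002]
wrist_force: [-3.4, -7.1, 15.2]
grip_width: 50.4
grasp_force: 63.4
```

```bash
python3 -m pendant '[[[0,0,0.001],0],[[0,0,0.002],0],[[0,0,0.002],0]]'
python3 -m pendant '[[[0,0,0.001],0],[[0,0,0.002],0],[[0,0,0.002],0]]'
python3 - <<'E'
from h import *
s=get_state();print(s["ee_pos"],s["grip_width"])
im=read_camera("wrist");cv2.imwrite("pics/w4.png",cv2.resize(im[:,:,::-1],(640,480),interpolation=cv2.INTER_CUBIC))
im=read_camera("side");cv2.imwrite("pics/s2.png",im[:,:,::-1])
E
```

```text
time_s: 12.6
ee_pos: [501.5, 425.6, -0.5]
tool_rot: [2.301, 2.136, 0.003]
wrist_force: [-3.9, -6.6, 19.7]
grip_width: 50.7
grasp_force: 67.6
time_s: 12.98
ee_pos: [501.6, 425.7, -0.7]
tool_rot: [2.301, 2.136, 0.004]
wrist_force: [-7.7, -10.3, 29.8]
grip_width: 50.7
grasp_force: 73.7
[501.57701124 425.66432212  -0.67825371] 50.740176226848625
```

View pics/w4.png

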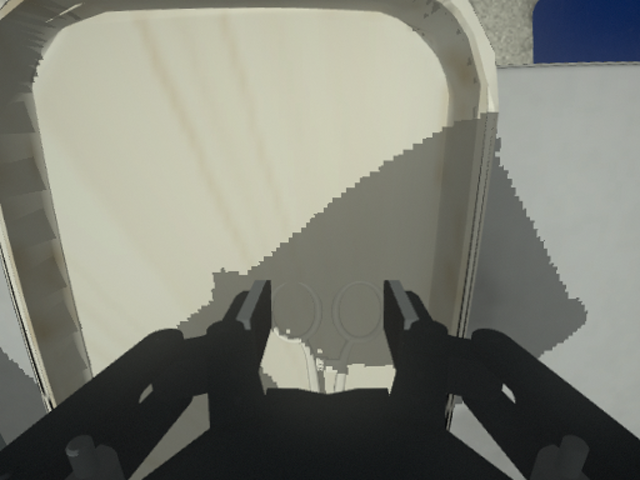

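The fingertips now rest on the tray floor and the clamp has turned nearly flat, with its rings in the tray. I'll relax the push and release.

```bash
python3 -m pendant '[[[0,0,-0.002],0],[[0,0,-0.004],0],[[0,0,-0.004],0]]'
python3 -m pendant '[[[0,0,0],0],[[0,0,0],0],[[0,0,0],0],[[0,0,0],0]]' 0.65
python3 -m pendant '[[[0,0,-0.02],0],[[0,0,-0.06],0],[[0,0,-0.11],0],[[0,0,-0.17],0],[[0,0,-0.18],0]]' 0.8
python3 - <<'E'
from h import *
plan((470,240,205,131.5),(530,101,200,177),start=(np.array([501,426,183.]),85.5))
p=camera_params("wrist");im=read_camera("wrist")
cv2.imwrite("pics/w5.png",cv2.resize(im[:,:,::-1],(640,480),interpolation=cv2.INTER_CUBIC))
E
```

```text
time_s: 13.45
ee_pos: [501.5, 426.0, -0.1]
tool_rot: [2.302, 2.136, 0.003]
wrist_force: [0.0, -2.5, 7.5]
grip_width: 50.8
grasp_force: 62.7
time_s: 13.95
ee_pos: [500.5, 426.2, -1.5]
tool_rot: [2.303, 2.137, 0.001]
wrist_force: [-0.5, -0.3, 3.7]
grip_width: 55.4
grasp_force: 2.1
time_s: 14.58
ee_pos: [502.4, 427.8, 185.2]
tool_rot: [2.301, 2.136, 0.016]
wrist_force: [-0.2, 0.2, -0.7]
grip_width: 68.7
grasp_force: 0.0
[-0.1879, -0.0163, -0.022] -46.0 dist 190
[-0.1439, -0.0472, 0.005] -45.5 dist 151
```

View pics/w5.png

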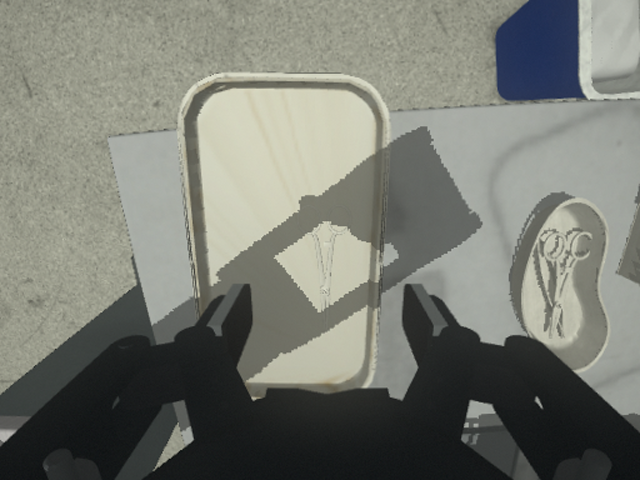

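The clamp lies flat in the tray, with its jaws at about (325,265) and its rings in the shadow. Now the scissors.

```bash
python3 -m pendant '[[[-0.038,-0.003,-0.005],-9],[[-0.075,-0.006,-0.01],-18],[[-0.113,-0.01,-0.015],-27],[[-0.15,-0.013,-0.02],-36],[[-0.188,-0.016,-0.022],-46]]' 0.76
python3 -m pendant '[[[-0.029,-0.009,0],-9],[[-0.058,-0.018,0],-18],[[-0.086,-0.028,0.003],-27],[[-0.115,-0.038,0.005],-36],[[-0.144,-0.047,0.005],-45.5]]'
python3 - <<'E'
from h import *
plan((584,102.5,200,177),(584,102.5,78,177))
E
```

```text
time_s: 15.25
ee_pos: [469.1, 238.6, 199.2]
tool_rot: [-1.276, -2.869, 0.002]
wrist_force: [0.7, 0.4, -0.5]
grip_width: 65.0
grasp_force: 0.0
time_s: 15.88
ee_pos: [530.1, 100.3, 193.7]
tool_rot: [-0.068, -3.137, -0.0]
wrist_force: [-0.0, -0.1, -0.4]
grip_width: 64.8
grasp_force: 0.0
[-0.0538, 0.0046, -0.0063] 0.5 dist 54
[0.0, 0.0, 0.122] 0 dist 122
```

```bash
python3 -m pendant '[[[-0.025,0.002,0],0.3],[[-0.05,0.004,0],0.5],[[-0.054,0.0045,0.03],0.5],[[-0.054,0.0045,0.07],0.5],[[-0.054,0.0045,0.1],0.5]]'
python3 -m pendant '[[[0,0,0.01],0],[[0,0,0.016],0],[[0,0,0.016],0]]'
python3 - <<'E'
from h import *
s=get_state();print(s["ee_pos"],yaw_of(s),s["grip_width"])
p=camera_params("wrist");im=read_camera("wrist")
import pickle;pickle.dump(p,open("w6.pkl","wb"))
cv2.imwrite("pics/w6.png",cv2.resize(im[:,:,::-1],(800,600),interpolation=cv2.INTER_CUBIC))
E
```

```text
time_s: 16.5
ee_pos: [583.2, 103.0, 92.1]
tool_rot: [-0.09, -3.136, -0.0]
wrist_force: [0.3, 0.1, -0.4]
grip_width: 65.0
grasp_force: 0.0
time_s: 16.88
ee_pos: [585.5, 103.0, 79.8]
tool_rot: [0.09, 3.14, 0.0]
wrist_force: [-0.3, -0.1, -0.0]
grip_width: 65.0
grasp_force: 0.0
[585.53838325 102.970338    79.7637975 ] 176.72035827396286 65.00576019191831
```

View pics/w6.png

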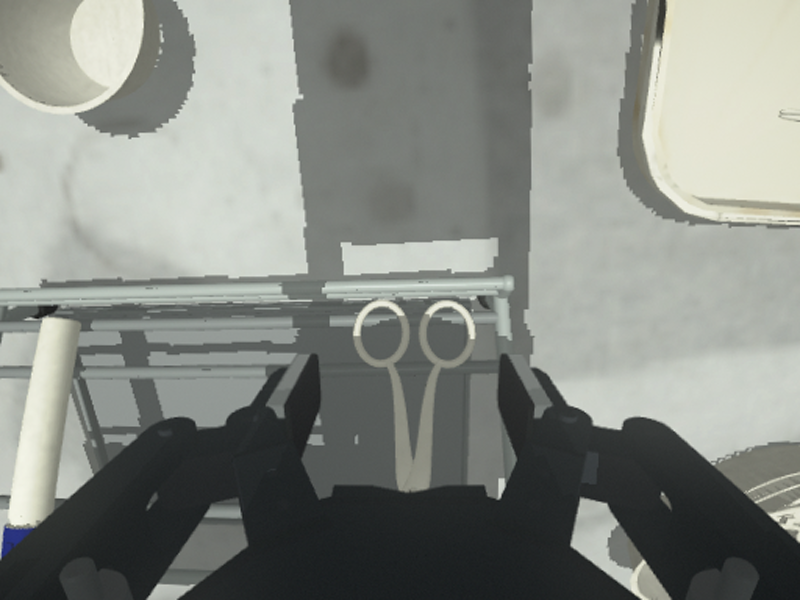

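The scissors' rings are at (382,332) and (447,334), spanning columns 353–476. The side rail is at column 503, and the finger midline is at about column 409.

Run:
```python
from h import *
import pickle
p=pickle.load(open("w6.pkl","rb"))
print(onz("wrist",np.array([(353,325),(476,330),(414,330),(497,330),(410,480)])*.64,52,p).round(1).tolist())
print(onz("wrist",np.array([(300,373),(300,366),(250,322),(250,332)])*.64,50,p).round(1).tolist())
plan((583.5,104,55,176.5),(583.5,104,41,176.5))
```

```text
[[576.9, 78.6, 52.0], [582.3, 132.1, 52.0], [580.7, 105.0, 52.0], [582.8, 141.3, 52.0], [660.5, 98.8, 52.0]]
[[599.7, 51.7, 50.0], [596.2, 52.2, 50.0], [573.7, 32.7, 50.0], [578.4, 31.9, 50.0]]
[0.0024, 0.0009, 0.0252] 0.2 dist 25
[0.0, 0.0, 0.014] -0.0 dist 14
```

```bash
python3 -m pendant '[[[0.002,-0.002,0.006],0],[[0.005,-0.0025,0.012],0],[[0.005,-0.0025,0.018],0],[[0.005,-0.0025,0.024],0],[[0.005,-0.0025,0.024],0]]'
python3 -m pendant '[[[0,0,0.002],0],[[0,0,0.004],0],[[0,0,0.004],0]]'
python3 -m pendant '[[[0,0,0.002],0],[[0,0,0.003],0],[[0,0,0.003],0]]'
```

```text
time_s: 17.55
ee_pos: [579.7, 100.8, 54.6]
tool_rot: [-0.09, -3.139, -0.0]
wrist_force: [-0.5, -0.2, -0.3]
grip_width: 65.0
grasp_force: 0.0
time_s: 17.92
ee_pos: [580.1, 100.7, 51.2]
tool_rot: [-0.09, -3.14, 0.0]
wrist_force: [0.2, -0.2, -0.9]
grip_width: 64.9
grasp_force: 0.0
time_s: 18.3
ee_pos: [580.0, 100.7, 48.2]
tool_rot: [-0.09, -3.14, -0.0]
wrist_force: [-0.4, 0.8, -0.4]
grip_width: 64.8
grasp_force: 0.0
```

```bash
python3 -m pendant '[[[0,0,0.002],0],[[0,0,0.003],0],[[0,0,0.003],0]]'
python3 -m pendant '[[[0,0,0.002],0],[[0,0,0.002],0]]'
python3 -m pendant '[[[0,0,0.002],0],[[0,0,0.002],0]]'
```

```text
time_s: 18.68
ee_pos: [580.1, 100.7, 45.2]
tool_rot: [-0.09, -3.14, -0.0]
wrist_force: [-0.5, 0.5, 0.7]
grip_width: 64.7
grasp_force: 0.0
time_s: 18.92
ee_pos: [580.0, 100.7, 43.1]
tool_rot: [-0.09, -3.14, -0.0]
wrist_force: [-0.2, 0.9, -0.3]
grip_width: 65.0
grasp_force: 0.0
time_s: 19.18
ee_pos: [580.0, 100.7, 41.1]
tool_rot: [-0.09, -3.14, 0.0]
wrist_force: [0.2, -0.0, -0.6]
grip_width: 64.6
grasp_force: 0.0
```

```bash
python3 -m pendant '[[[0,0,0],0],[[0,0.002,0],0],[[0,0.003,0],0],[[0,0.003,0],0],[[0,0.003,0],0]]' 0.5
python3 -m pendant '[[[0,0,-0.008],0],[[0,0,-0.016],0],[[0,0,-0.024],0],[[0.008,0,-0.032],0],[[0.016,0,-0.036],0]]'
python3 - <<'E'
from h import *
s=get_state();print(s["ee_pos"],s["grip_width"],s["grasp_force"],s["torque"])
E
```

```text
time_s: 19.8
ee_pos: [579.9, 103.2, 42.2]
tool_rot: [-0.09, -3.14, 0.001]
wrist_force: [-3.8, -2.0, 7.2]
grip_width: 48.7
grasp_force: 61.2
time_s: 20.42
ee_pos: [563.8, 104.7, 77.9]
tool_rot: [0.09, 3.14, 0.0]
wrist_force: [-1.0, -0.4, -0.5]
grip_width: 48.6
grasp_force: 60.5
[563.82490896 104.71815946  77.94984362] 48.55845892333504 60.46567015000619 [0.00296237 0.03906691 0.00773206]
```

```bash
python3 -m pendant '[[[0.015,0,0],0],[[0.03,0,-0.002],0],[[0.045,0,-0.005],0],[[0.06,0,-0.01],0],[[0.075,0,-0.015],0]]'
python3 -m pendant '[[[0.02,0,-0.01],0],[[0.04,0,-0.03],0],[[0.05,0,-0.05],0],[[0.05,0,-0.08],0],[[0.05,0,-0.08],0]]'
python3 - <<'E'
from h import *
s=get_state();print(s["ee_pos"],yaw_of(s))
plan((435,270,172,131.5),(426,438,130,85.7),(426,438,25,85.7))
E
```

```text
time_s: 21.05
ee_pos: [488.5, 109.0, 92.8]
tool_rot: [0.09, 3.14, 0.0]
wrist_force: [-0.5, -0.4, -1.7]
grip_width: 48.5
grasp_force: 60.5
time_s: 21.68
ee_pos: [440.7, 111.9, 174.7]
tool_rot: [0.09, 3.135, 0.0]
wrist_force: [-0.0, 0.3, -0.9]
grip_width: 48.6
grasp_force: 60.6
[440.73139891 111.86945722 174.6939311 ] 176.72504983393807
[0.0148, 0.1575, 0.0027] 45.2 dist 158
[0.1318, 0.1046, 0.042] 45.8 dist 173
[0.0, 0.0, 0.105] -0.0 dist 105
```

```bash
python3 -m pendant '[[[0.003,0.032,0],9],[[0.006,0.064,0],18],[[0.009,0.096,0],27],[[0.012,0.128,0],36],[[0.015,0.158,0],45.2]]'
python3 -m pendant '[[[0.026,0.021,0.008],9],[[0.053,0.042,0.017],18],[[0.079,0.063,0.025],27],[[0.106,0.084,0.034],36],[[0.132,0.105,0.042],45.8]]'
python3 -m pendant '[[[0,0,0.02],0],[[0,0,0.05],0],[[0,0,0.08],0],[[0,0,0.1],0],[[0,0,0.1],0]]'
python3 -m pendant '[[[0,0,0.004],0],[[0,0,0.008],0],[[0,0,0.012],0],[[0,0,0.015],0],[[0,0,0.015],0]]'
```

```text
time_s: 22.3
ee_pos: [432.7, 271.2, 171.2]
tool_rot: [-1.297, -2.86, 0.002]
wrist_force: [0.9, 0.4, -0.9]
grip_width: 48.5
grasp_force: 60.6
time_s: 22.92
ee_pos: [423.8, 439.4, 128.6]
tool_rot: [-2.309, -2.131, 0.003]
wrist_force: [0.3, -0.7, -0.4]
grip_width: 48.3
grasp_force: 60.6
time_s: 23.55
ee_pos: [422.7, 437.4, 27.5]
tool_rot: [-2.302, -2.136, 0.009]
wrist_force: [-0.5, 0.7, 0.2]
grip_width: 47.9
grasp_force: 60.6
time_s: 24.18
ee_pos: [424.5, 438.7, 15.1]
tool_rot: [-2.303, -2.137, 0.001]
wrist_force: [-0.1, 0.7, -0.1]
grip_width: 48.5
grasp_force: 60.6
```

```bash
python3 -m pendant '[[[0,0,0.002],0],[[0,0,0.004],0],[[0,0,0.005],0],[[0,0,0.005],0]]'
python3 -m pendant '[[[0,0,0.002],0],[[0,0,0.003],0],[[0,0,0.003],0]]'
python3 -m pendant '[[[0,0,0.001],0],[[0,0,0.002],0],[[0,0,0.002],0]]'
```

```text
time_s: 24.68
ee_pos: [424.7, 438.8, 10.3]
tool_rot: [-2.303, -2.137, 0.0]
wrist_force: [-0.5, 0.6, 0.5]
grip_width: 48.7
grasp_force: 60.8
time_s: 25.05
ee_pos: [424.9, 438.5, 7.8]
tool_rot: [2.302, 2.137, -0.0]
wrist_force: [0.4, -3.1, 5.7]
grip_width: 48.4
grasp_force: 67.1
time_s: 25.42
ee_pos: [424.9, 438.2, 6.3]
tool_rot: [2.302, 2.137, -0.001]
wrist_force: [-1.3, -7.1, 10.5]
grip_width: 48.3
grasp_force: 68.3
```

Contact came at about z 8, a little higher than for the clamp, so there is more travel left to flatten it. I'll press on.

```bash
for i in 1; do :; done
python3 -m pendant '[[[0,0,0.001],0],[[0,0,0.002],0],[[0,0,0.002],0]]'
python3 -m pendant '[[[0,0,0.001],0],[[0,0,0.002],0],[[0,0,0.002],0]]'
python3 -m pendant '[[[0,0,0.001],0],[[0,0,0.002],0],[[0,0,0.002],0]]'
python3 -m pendant '[[[0,0,0.001],0],[[0,0,0.002],0],[[0,0,0.002],0]]'
```

```text
time_s: 25.8
ee_pos: [425.1, 438.1, 5.0]
tool_rot: [2.302, 2.137, 0.0]
wrist_force: [-2.4, -6.3, 14.9]
grip_width: 48.3
grasp_force: 68.1
time_s: 26.18
ee_pos: [425.0, 439.3, 5.0]
tool_rot: [2.302, 2.137, 0.004]
wrist_force: [-7.9, -5.0, 26.0]
grip_width: 43.1
grasp_force: 22.2
time_s: 26.55
ee_pos: [425.1, 439.4, 4.9]
tool_rot: [2.302, 2.137, 0.005]
wrist_force: [-12.0, -9.5, 38.5]
grip_width: 43.2
grasp_force: 29.1
time_s: 26.92
ee_pos: [425.2, 439.4, 4.8]
tool_rot: [2.302, 2.137, 0.006]
wrist_force: [-16.4, -13.2, 52.1]
grip_width: 43.2
grasp_force: 35.7
```

The grip slipped: the width dropped to 43 and the force is rising. I'll relieve the push, open, and back off.

```bash
python3 -m pendant '[[[0,0,-0.003],0],[[0,0,-0.005],0],[[0,0,-0.007],0],[[0,0,-0.007],0]]'
python3 -m pendant '[[[0,0,0],0],[[0,0,0],0],[[0,0,0],0],[[0,0,0],0]]' 0.68
```

```text
time_s: 27.42
ee_pos: [425.0, 439.5, 5.4]
tool_rot: [-2.303, -2.137, -0.003]
wrist_force: [-2.0, -0.2, 10.0]
grip_width: 42.6
grasp_force: 4.8
time_s: 27.92
ee_pos: [424.6, 438.7, 4.0]
tool_rot: [-2.303, -2.137, 0.001]
wrist_force: [-0.4, -1.1, 0.3]
grip_width: 58.2
grasp_force: 0.0
```

```bash
python3 -m pendant '[[[0,0,-0.02],0],[[0,0,-0.06],0],[[0,0,-0.11],0],[[0,0,-0.17],0],[[0,0,-0.18],0]]'
python3 - <<'E'
from h import *
s=get_state();print(s["ee_pos"],s["grip_width"])
p=camera_params("wrist");a=read_camera("wrist");sd=read_camera("side");tp=read_camera("top")
for n,im in(("w7",a),("s7",sd),("t7",tp)):cv2.imwrite(f"pics/{n}.png",im[:,:,::-1])
# text look at edges in the tray from the wrist camera: rectify tray floor z=8 to a 3 mm grid
T=lambda u,v:(460+.997*u+.075*v,385-.075*u+.997*v,7)
us=np.arange(-90,91,2.);vs=np.arange(-165,166,2.)
G=np.array([T(u,v) for u in us for v in vs]);uv=proj("wrist",G,p).astype(np.float32).reshape(len(us),len(vs),2)
g=cv2.cvtColor(a,cv2.COLOR_RGB2GRAY);r=cv2.remap(g,uv[...,0],uv[...,1],cv2.INTER_LINEAR,borderValue=0)
hp=cv2.absdiff(r,cv2.medianBlur(r,15));
for i in range(0,len(us)-2,3):
    print("%4d "%us[i]+"".join("#" if hp[i:i+3,j:j+2].max()>22 else "." for j in range(0,len(vs)-1,2)))
print(vs[0])
E
```

```text
time_s: 28.55
ee_pos: [426.9, 440.5, 189.7]
tool_rot: [2.302, 2.136, 0.015]
wrist_force: [-0.3, 0.4, -0.0]
grip_width: 57.8
grasp_force: 0.0
[426.8996217  440.4813577  189.67755152] 57.8051605332268
 -90 .###..........................................##############################.###...
 -84 .......##........................................#################################.
 -78 .....######............................####......#####......................#######
 -72 ....##....##.........................#######......###.........................#####
 -66 ...##......##......................##......##.......##..........................###
 -60 #..#.........#...............................#.......######......................##
 -54 #............##...............................##........####.....................##
 -48 #..............................................##.........##.....................#.
 -42 ................#............#.................#.#........##.....................#.
 -36 ..........................###......###........#..###......###......................
 -30 ......
[... 1075 characters left out ...]
..................#####......##..............................##.......
  48 #######.###........................#.....................................###.......
  54 ......####................####...#####..................................###......#.
  60 ....................########..#####.##...............................###........###
  66 ....................######..#####......##...........................#..........####
  72 ......................###########......###........................###.........#####
  78 .......................#.##########..######.....................######.......######
  84 ..........................##.###......#####.....................#######...#...#####
-165.0
```

The scissors now appear to lie along the tray at u≈-33, clear of the clamp; I'll confirm with the top camera once the arm is away. Next is the pen.

Run:
```python
from h import *
s=get_state();plan((430,200,220,131.5),(520,-58.5,210,178.5),(593,-58.5,200,178.5),(593,-58.5,80,178.5),start=(np.array([425.5,439.5,188]),85.7))
```

```text
[-0.2385, 0.0224, -0.032] -45.8 dist 242
[-0.2532, -0.1039, 0.01] -47.0 dist 274
[-0.073, 0.0019, 0.01] -0.0 dist 74
[0.0, 0.0, 0.12] -0.0 dist 120
```

```bash
python3 -m pendant '[[[-0.048,0.004,-0.006],-9],[[-0.095,0.009,-0.012],-18],[[-0.143,0.013,-0.02],-27],[[-0.19,0.018,-0.026],-36],[[-0.238,0.022,-0.032],-45.8]]' 0.5
python3 -m pendant '[[[-0.05,-0.021,0.002],-9.4],[[-0.1,-0.042,0.004],-18.8],[[-0.152,-0.062,0.006],-28],[[-0.203,-0.083,0.008],-37.5],[[-0.253,-0.104,0.01],-47]]'
python3 -m pendant '[[[0,0,0],0],[[0,0,0],0]]'
python3 - <<'E'
from h import *
s=get_state();print(s["ee_pos"],yaw_of(s))
p=camera_params("wrist");im=read_camera("wrist");cv2.imwrite("pics/w8.png",im[:,:,::-1])
hsv=cv2.cvtColor(im,cv2.COLOR_RGB2HSV);m=cv2.inRange(hsv,(100,120,40),(135,255,255))
n,l,st,c=cv2.connectedComponentsWithStats(m);print([(st[i].tolist(),c[i].round().tolist()) for i in range(1,n) if st[i][4]>60])
i=[i for i in range(1,n) if st[i][4]>60]
for k in i: print(onz("wrist",[c[k]],115,p).round(1).tolist())
# top: what changed in the tray
t=read_camera("top");t0=cv2.cvtColor(cv2.imread("pics/top0.png"),cv2.COLOR_BGR2GRAY);cv2.imwrite("pics/t8.png",t[:,:,::-1])
g=cv2.cvtColor(t,cv2.COLOR_RGB2GRAY).astype(int)
d=abs(g-t0)[195:275,45:180];
for r in range(0,80,2): print("".join(" .:*#"[min(4,int(d[r:r+2,c:c+1].max()//12))] for c in range(0,135)))
E
```

```text
time_s: 29.32
ee_pos: [427.5, 198.1, 214.1]
tool_rot: [-1.28, -2.865, 0.004]
wrist_force: [1.2, -0.9, 0.8]
grip_width: 42.8
grasp_force: 0.0
time_s: 29.95
ee_pos: [517.8, -60.0, 203.7]
tool_rot: [-0.033, -3.137, -0.003]
wrist_force: [1.3, 1.0, -0.2]
grip_width: 42.7
grasp_force: 0.0
time_s: 30.2
ee_pos: [517.4, -58.0, 204.3]
tool_rot: [-0.044, -3.137, -0.003]
wrist_force: [-0.3, -0.0, 0.3]
grip_width: 42.9
grasp_force: 0.0
[517.41761847 -57.97302956 204.25425954] 178.37708629833767
[([253, 295, 16, 20, 298], [260.0, 304.0])]
[[640.7, -63.2, 115.0]]
                                                                                                                                       
                                                                                                                                       
                                                                                                                                       
                                                                                                                                       
 
[... 2612 characters left out ...]
                                                                                                          
                                                                                                                                       
                                                                          .                                                            
                                                                                                                                       
                                                .                                                                                      
                                                .
```

```bash
python3 - <<'E'
from h import *
plan((593,-59.8,204,177),(593,-59.8,75,177))
E
python3 -m pendant '[[[-0.03,-0.002,0],0.7],[[-0.06,-0.003,0],1.4],[[-0.075,-0.004,0],1.4],[[-0.075,-0.004,0],1.4]]'
python3 -m pendant '[[[0,0,0.03],0],[[0,0,0.06],0],[[0,0,0.09],0],[[0,0,0.12],0],[[0,0,0.12],0]]'
python3 -m pendant '[[[0,0,0],0],[[0,0,0],0]]'
python3 - <<'E'
from h import *
s=get_state();print(s["ee_pos"],yaw_of(s))
p=camera_params("wrist");im=read_camera("wrist");cv2.imwrite("pics/w9.png",im[:,:,::-1])
# bright barrel rows
g=cv2.cvtColor(im,cv2.COLOR_RGB2GRAY)
for r in range(170,310,10): print(r,"".join(" .:-=+*#%@"[min(9,g[r,c]//26)] for c in range(180,340,2)))
E
```

```text
[-0.0753, -0.0007, 0.0013] 1.5 dist 75
[0.0, 0.0, 0.129] 0 dist 129
time_s: 30.8
ee_pos: [593.8, -62.9, 205.9]
tool_rot: [-0.076, -3.14, -0.0]
wrist_force: [-0.3, 0.3, -0.1]
grip_width: 42.9
grasp_force: 0.0
time_s: 31.42
ee_pos: [590.7, -62.9, 84.2]
tool_rot: [-0.078, -3.135, -0.003]
wrist_force: [-0.1, 0.3, 0.1]
grip_width: 42.9
grasp_force: 0.0
time_s: 31.68
ee_pos: [594.5, -64.5, 88.1]
tool_rot: [0.079, 3.138, -0.001]
wrist_force: [0.5, 0.3, -0.3]
grip_width: 42.9
grasp_force: 0.0
[594.48199435 -64.50989135  88.11571808] 177.1331091574887
170 %%#######++=++=-:::-*****==============***====*******************###************
180 #########*##*++++++++---------------+++#%%%%%%%%#+++++++++++++++++++++++++++++++
190 ########**#**=======*=--------------+++#%%%%%%%%#*++++++++++++++++++++++++++++++
200 ######***##**=*=======----------------=#%%%%%%%%#*------------------------------
210 ##*******##*+==-----------------------=+++++++++++-----------+++++++++++++++++++
220 #*******==============----------------=+++++++++++------------------------------
230 *******+====-======....---------------=+++++++++++----------...=====------------
240 *******-::::-====:.....---------------=+++++++++++=--------:.....=====.....-----
250 ****+::...-====-.......---------------=+++++++++++=--------.......:===-=:....:--
260 :.:..........==:......:---------------=+++++++++++=---------.......-=:..........
270 .....................-----------------=+++++++++++=----------...................
280 ....................------------------+++++++++++++-----------..................
290 ...................-------------------++++++*++++++------------:................
300 .................:--------------------+++++++++++++--------------...............
```

```bash
python3 -m pendant '[[[0,0.0045,0.008],0],[[0,0.0045,0.016],0],[[0,0.0045,0.024],0],[[0,0.0045,0.031],0],[[0,0.0045,0.031],0]]'
python3 -m pendant '[[[0,0,0],0],[[0,0,0],0],[[0,0,0],0],[[0,0,0],0],[[0,0,0],0]]' 0.0
```

```text
time_s: 32.35
ee_pos: [593.2, -59.9, 54.3]
tool_rot: [-0.079, -3.139, -0.001]
wrist_force: [-0.6, -0.2, 0.9]
grip_width: 42.6
grasp_force: 0.0
time_s: 32.98
ee_pos: [594.1, -60.1, 55.7]
tool_rot: [0.079, 3.14, -0.0]
wrist_force: [0.3, -0.7, 2.9]
grip_width: 15.5
grasp_force: 61.3
```

```bash
python3 -m pendant '[[[0,0,-0.008],0],[[0,0,-0.016],0],[[0,0,-0.024],0],[[0.008,0,-0.032],0],[[0.016,0,-0.036],0]]'
python3 -m pendant '[[[0.015,0,0],0],[[0.03,0,-0.002],0],[[0.045,0,-0.005],0],[[0.06,0,-0.01],0],[[0.075,0,-0.015],0]]'
python3 -m pendant '[[[0.02,0,-0.01],0],[[0.04,0,-0.03],0],[[0.05,0,-0.06],0],[[0.05,0,-0.09],0],[[0.05,0,-0.09],0]]'
python3 - <<'E'
from h import *
s=get_state();print(s["ee_pos"],yaw_of(s),s["torque"])
t=read_camera("top");hsv=cv2.cvtColor(t,cv2.COLOR_RGB2HSV);cv2.imwrite("pics/t9.png",t[:,:,::-1])
plan((470,-210,195,133),(499,-348,150,90.5),(499,-348,60,90.5))
E
```

```text
time_s: 33.6
ee_pos: [577.4, -59.1, 92.0]
tool_rot: [0.079, 3.14, -0.0]
wrist_force: [-0.9, -0.5, -1.3]
grip_width: 15.6
grasp_force: 60.9
time_s: 34.22
ee_pos: [502.0, -55.4, 106.8]
tool_rot: [0.079, 3.14, -0.0]
wrist_force: [0.3, -0.3, -0.2]
grip_width: 15.5
grasp_force: 60.9
time_s: 34.85
ee_pos: [454.1, -53.4, 198.9]
tool_rot: [0.079, 3.135, -0.003]
wrist_force: [-0.4, -0.5, -0.2]
grip_width: 16.0
grasp_force: 60.9
[454.05084896 -53.41228351 198.90526506] 177.11126599400995 [0.02009403 0.06974964 0.03883662]
[-0.0247, -0.1559, 0.0023] 44.1 dist 158
[-0.1207, -0.0729, 0.045] 42.5 dist 148
[0.0, 0.0, 0.09] -0.0 dist 90
```

```bash
python3 -m pendant '[[[-0.005,-0.031,0],9],[[-0.01,-0.062,0],18],[[-0.015,-0.094,0],27],[[-0.02,-0.125,0],36],[[-0.025,-0.156,0.002],44.1]]'
python3 -m pendant '[[[-0.024,-0.015,0.009],8.5],[[-0.048,-0.029,0.018],17],[[-0.072,-0.044,0.027],25.5],[[-0.097,-0.058,0.036],34],[[-0.121,-0.073,0.045],42.5]]'
python3 -m pendant '[[[0,0,0],0],[[0,0,0.02],0],[[0,0,0.04],0],[[0,0,0.06],0],[[0,0,0.06],0]]'
python3 - <<'E'
from h import *
s=get_state();print(s["ee_pos"],yaw_of(s))
p=camera_params("wrist");im=read_camera("wrist");cv2.imwrite("pics/w10.png",im[:,:,::-1])
g=cv2.cvtColor(im,cv2.COLOR_RGB2GRAY)
for r in range(0,300,10): print("%3d"%r,"".join(" .:-=+*#%@"[min(9,g[r,c]//26)] for c in range(60,460,4)))
E
```

```text
time_s: 35.52
ee_pos: [469.4, -210.5, 192.9]
tool_rot: [-1.258, -2.876, -0.001]
wrist_force: [0.5, 0.4, -0.5]
grip_width: 15.6
grasp_force: 61.0
time_s: 36.15
ee_pos: [498.6, -348.4, 147.2]
tool_rot: [-2.215, -2.224, -0.0]
wrist_force: [-0.1, 0.7, -0.4]
grip_width: 15.2
grasp_force: 61.0
time_s: 36.78
ee_pos: [497.8, -345.9, 87.2]
tool_rot: [-2.205, -2.23, -0.0]
wrist_force: [-0.2, -0.2, -0.4]
grip_width: 15.6
grasp_force: 61.0
[ 497.82127595 -345.94287974   87.16963148] 90.62745012854093
  0 #*#########====================================================##########################***********
 10 #############====================================================#########################**#*******
 20 ###############*===================================================##########################***#***
 30 #################+==================================================################################
 40 #####################==================================================#############################
 50 #######################===================================*#============#####
[... 1843 characters left out ...]
###*---==*#*..--.=++++++.---..--=--------=====+#######################
240 *################################*=--==*-..---.+++++++..--...==---------=+##########################
250 #################################*+--==*...---.=++++++..---...=--------**#########################**
260 **##########################::::-#*---.......:.+++++++:.........**---....-********################@@
270 *######################*:::.::.................+++++++-.......................*********###########%@
280 #**################:::::.......................++++++++...........................=******#########*@
290 **#*###########:::.............................=+++++++...............................:**#########*#
```

The box walls frame the pen well: walls at about columns 200 and 335, the near wall at row 145, and the pen end at row 190, column 260. Now lowering.

```bash
python3 -m pendant '[[[0,0,0.015],0],[[0,0,0.03],0],[[0,0,0.045],0],[[0,0,0.057],0],[[0,0,0.057],0]]'
python3 -m pendant '[[[0,0,0.003],0],[[0,0,0.005],0],[[0,0,0.005],0]]'
python3 -m pendant '[[[0,0,0.002],0],[[0,0,0.003],0],[[0,0,0.003],0]]'
python3 -m pendant '[[[0,0,0.002],0],[[0,0,0.003],0],[[0,0,0.003],0]]'
```

```text
time_s: 37.45
ee_pos: [498.6, -347.5, 30.8]
tool_rot: [-2.209, -2.229, -0.0]
wrist_force: [0.1, 0.4, 0.1]
grip_width: 15.9
grasp_force: 61.0
time_s: 37.83
ee_pos: [499.3, -348.3, 27.5]
tool_rot: [2.211, 2.231, -0.0]
wrist_force: [-0.2, 0.1, -0.1]
grip_width: 15.6
grasp_force: 61.0
time_s: 38.2
ee_pos: [499.2, -348.2, 24.2]
tool_rot: [-2.211, -2.231, 0.0]
wrist_force: [0.1, -0.0, -0.7]
grip_width: 16.3
grasp_force: 61.0
time_s: 38.58
ee_pos: [499.2, -348.1, 21.1]
tool_rot: [-2.211, -2.231, 0.0]
wrist_force: [0.6, 0.2, -0.3]
grip_width: 15.5
grasp_force: 61.0
```

```bash
python3 -m pendant '[[[0,0,0.002],0],[[0,0,0.003],0],[[0,0,0.003],0]]'
python3 -m pendant '[[[0,0,0.002],0],[[0,0,0.003],0],[[0,0,0.003],0]]'
python3 -m pendant '[[[0,0,0.002],0],[[0,0,0.003],0],[[0,0,0.003],0]]'
```

```text
time_s: 38.95
ee_pos: [499.5, -348.4, 18.9]
tool_rot: [2.211, 2.231, -0.0]
wrist_force: [-0.2, 0.5, 5.0]
grip_width: 15.5
grasp_force: 61.6
time_s: 39.33
ee_pos: [499.7, -348.7, 18.1]
tool_rot: [2.21, 2.23, -0.0]
wrist_force: [-4.3, 2.6, 19.7]
grip_width: 15.6
grasp_force: 63.6
time_s: 39.7
ee_pos: [502.2, -350.5, 16.1]
tool_rot: [2.206, 2.225, 0.001]
wrist_force: [1.8, 1.2, 18.1]
grip_width: 15.8
grasp_force: 65.8
```

```bash
python3 -m pendant '[[[0,0,0.002],0],[[0,0,0.003],0],[[0,0,0.003],0]]'
python3 -m pendant '[[[0,0,0.002],0],[[0,0,0.003],0],[[0,0,0.003],0]]'
python3 -m pendant '[[[0,0,0.002],0],[[0,0,0.003],0],[[0,0,0.003],0]]'
```

```text
time_s: 40.08
ee_pos: [502.6, -351.2, 13.5]
tool_rot: [2.205, 2.224, 0.001]
wrist_force: [1.7, -0.7, 19.3]
grip_width: 15.6
grasp_force: 68.6
time_s: 40.45
ee_pos: [502.1, -351.4, 10.4]
tool_rot: [2.205, 2.224, -0.0]
wrist_force: [0.0, -1.5, 20.7]
grip_width: 15.8
grasp_force: 71.6
time_s: 40.83
ee_pos: [502.1, -351.6, 7.4]
tool_rot: [2.205, 2.224, -0.001]
wrist_force: [-0.2, -2.2, 18.9]
grip_width: 15.4
grasp_force: 74.4
```

```bash
python3 -m pendant '[[[0,0,0.001],0],[[0,0,0.002],0],[[0,0,0.002],0]]'
python3 -m pendant '[[[0,0,0.001],0],[[0,0,0.002],0],[[0,0,0.002],0]]'
```

```text
time_s: 41.2
ee_pos: [502.3, -352.0, 5.6]
tool_rot: [2.204, 2.224, -0.001]
wrist_force: [0.3, -2.3, 19.3]
grip_width: 16.0
grasp_force: 76.1
time_s: 41.58
ee_pos: [502.5, -352.3, 3.7]
tool_rot: [2.204, 2.223, -0.001]
wrist_force: [0.4, -4.6, 18.6]
grip_width: 15.8
grasp_force: 77.8
```

```bash
python3 -m pendant '[[[0,0,0.001],0],[[0,0,0.001],0]]'
python3 -m pendant '[[[0,0,-0.002],0],[[0,0,-0.003],0],[[0,0,-0.003],0]]'
python3 -m pendant '[[[0,0,0],0],[[0,0,0],0],[[0,0,0],0],[[0,0,0],0]]' 0.35
python3 -m pendant '[[[0,0,-0.01],0],[[0,0,-0.05],0],[[0,0,-0.1],0],[[0,0,-0.16],0],[[0,0,-0.18],0]]'
python3 - <<'E'
from h import *
s=get_state();print(s["ee_pos"])
p=camera_params("wrist");im=read_camera("wrist");cv2.imwrite("pics/w11.png",im[:,:,::-1])
hsv=cv2.cvtColor(im,cv2.COLOR_RGB2HSV);m=cv2.inRange(hsv,(100,120,40),(135,255,255))
n,l,st,c=cv2.connectedComponentsWithStats(m)
for k in range(1,n):
    if st[k][4]>40: print(st[k].tolist(),onz("wrist",[c[k]],14,p).round(1).tolist())
plan((400,-100,230,45.),(330,150,230,60))
t=read_camera("top");hsv=cv2.cvtColor(t,cv2.COLOR_RGB2HSV);m=cv2.inRange(hsv,(100,100,30),(135,255,255))
n,l,st,c=cv2.connectedComponentsWithStats(m)
print([(st[k].tolist(),onz("top",[c[k]],14).round(1).tolist()) for k in range(1,n) if st[k][4]>8])
E
```

```text
time_s: 41.82
ee_pos: [502.5, -352.3, 3.6]
tool_rot: [2.204, 2.223, -0.001]
wrist_force: [-2.1, -1.3, 25.7]
grip_width: 15.7
grasp_force: 80.0
time_s: 42.2
ee_pos: [501.6, -351.4, 4.0]
tool_rot: [2.206, 2.225, -0.001]
wrist_force: [1.3, -4.2, 11.5]
grip_width: 15.7
grasp_force: 76.5
time_s: 42.7
ee_pos: [500.9, -349.6, 2.6]
tool_rot: [2.208, 2.228, 0.0]
wrist_force: [2.3, -1.1, 6.9]
grip_width: 30.0
grasp_force: 3.6
time_s: 43.32
ee_pos: [500.3, -349.0, 185.7]
tool_rot: [2.207, 2.228, -0.0]
wrist_force: [-0.0, 0.1, -0.9]
grip_width: 30.1
grasp_force: 0.0
[ 500.25027356 -349.03016756  185.73712415]
[256, 217, 13, 29, 329] [[502.5, -428.6, 14.0]]
[454, 301, 21, 20, 207] [[810.5, -563.7, 14.0]]
[480, 322, 32, 32, 606] [[889.3, -614.8, 14.0]]
[119, 360, 19, 19, 69] [[289.5, -680.6, 14.0]]
[0.2502, -0.0983, -0.043] 45.5 dist 272
[0.1273, -0.2263, -0.0] -15.0 dist 260
[([424, 6, 50, 66, 2629], [[968.1, -669.4, 14.0]]), ([491, 42, 21, 26, 429], [[904.3, -833.1, 14.0]]), ([423, 85, 11, 5, 41], [[812.2, -567.2, 14.0]]), ([244, 93, 33, 35, 783], [[781.0, -57.2, 14.0]]), ([44, 110, 22, 17, 204], [[823.3, 542.0, 14.0]]), ([500, 140, 12, 73, 418], [[543.6, -762.5, 14.0]]), ([482, 256, 30, 77, 1710], [[202.2, -666.3, 14.0]])]
```

The pen lies in the box (cap at (502,-429)). For a last check, I'll bring the wrist camera over the tray.

```bash
python3 -m pendant '[[[0.05,0.015,-0.02],0],[[0.1,0.03,-0.04],0],[[0.15,0.04,-0.05],0],[[0.2,0.05,-0.05],0],[[0.25,0.06,-0.05],0]]' 0.8
python3 -m pendant '[[[0.055,0,0],0],[[0.11,0,0],0],[[0.165,0,0],0],[[0.22,0,0],0],[[0.275,0,0],0]]'
python3 -m pendant '[[[0.05,0,-0.01],1],[[0.1,0,-0.02],2],[[0.14,0,-0.03],4],[[0.14,0,-0.03],5],[[0.14,0,-0.03],5]]'
python3 - <<'E'
from h import *
s=get_state();print(s["ee_pos"],yaw_of(s))
p=camera_params("wrist");a=read_camera("wrist");cv2.imwrite("pics/w12.png",a[:,:,::-1])
g=cv2.cvtColor(a,cv2.COLOR_RGB2GRAY)
us=np.arange(-90,91,1.);vs=np.arange(-120,166,1.)
G=np.array([(460+.997*u+.075*v,385-.075*u+.997*v,7) for u in us for v in vs])
uv=proj("wrist",G,p).astype(np.float32).reshape(len(us),len(vs),2)
r=cv2.remap(g,uv[...,0],uv[...,1],cv2.INTER_LINEAR,borderValue=0);cv2.imwrite("pics/tray.png",r)
hp=cv2.absdiff(r,cv2.medianBlur(r,21))
for i in range(0,len(us)-3,4):
    print("%4d "%us[i]+"".join(" .:+#"[min(4,hp[i:i+4,j:j+2].max()//9)] for j in range(0,len(vs)-1,2)))
E
```

```text
time_s: 44.05
ee_pos: [556.0, -95.6, 229.3]
tool_rot: [-2.209, -2.229, 0.002]
wrist_force: [0.5, 0.3, -0.0]
grip_width: 68.2
grasp_force: 0.0
time_s: 44.68
ee_pos: [553.0, 178.9, 229.0]
tool_rot: [-2.21, -2.23, 0.005]
wrist_force: [0.6, 0.9, -0.3]
grip_width: 68.2
grasp_force: 0.0
time_s: 45.3
ee_pos: [552.4, 316.7, 259.2]
tool_rot: [-2.305, -2.133, 0.006]
wrist_force: [0.2, -0.7, 0.1]
grip_width: 68.1
grasp_force: 0.0
[552.41112249 316.69719011 259.24111717] 85.55147707182182
 -90                                                                                                                                     :#####     
 -86    #####+...     ::.... .  :+:    .  . .::         .::         ...     ... .   ..    ...   .   .         .     ....     ..   ..        .##     
 -82   .######.                 .:: .       ..:       ..:.::. .. . ..... .. ..#:.. .     +...  .    . ..    .    ..        .  .  .::++              
 -78    +###.                                                                                                                     ..##+##           
 -74      :.          
[... 5379 characters left out ...]
       .#                                                                                            .##       
  74                            .###         .:+                                                                                         ####       
  78                           :#####         .##++                                                                                     +#+..       
  82 ################################       ...++++++++++::::+++++++:::::++++++:.  ..:::::                     .                 ..:######+#+       
  86 ::++++++#++++##############+:............:::########################################################################################+###
```

The rectified tray view shows both instruments lying flat and side by side: scissors at u≈-30, clamp at u≈+40. Handing in.

```bash
python3 -c "
from rig import *
print(job_done())"
```

```text
the job is handed in; nothing more can be done
None
```

The job is handed in at about 45 s: the clamp and then the scissors lie flat in the steel tray, and the pen in the pen box. I never went near the bowl. One flaw: the scissors slipped from the grip in the last few millimetres of setting down, so they may have dropped slightly.

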